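# Lock the battery cover with the slot key

## Robot

A 6-joint arm with a two-finger parallel gripper is mounted at the origin on a cart in front of the work surface, level with it; the furniture and walls round the work are solid. World frame = base frame: x ahead of the robot, y to its left, z up, the work surface at z = 0. Lengths are in m, angles in rad, forces in N, time in s.
With the tool pointing down it reaches from about 0.425 to 0.95 m from the base axis. Payload 14.7 kg.
Tool frame: the origin (TCP) lies at the very end of the fingers, on their centre line; the grasp point (between the pads) lies 19 mm behind it (r.pinch_z is the distance from the TCP to the grasp point, in m); z points along the fingers, y is the line along which they close (so a half turn about z gives the same grasp; the last joint's range is limited). The gripper opens to 85 mm and grips with 20 to 120 N. Pads are 22 mm wide; open, the fingers measure 114 mm over their backs; the gripper's body (76 mm by 85 mm) begins 54 mm behind the grasp point. The pads swing forward as they close: fully open they stand 13 mm farther back than shut.
Start: joints at [-1.249, 0.48, 1.596, -0, 1.065, -0.047], TCP at [0.234, -0.606, 0.231] pointing down, gripper open.
Joint ranges: [-2.75, 2.75], [-0.82, 2.05], [0.23, 2.67], [-1.56, 4.7], [0.09, 2.69], [-2.92, 2.92]. Speed limits (rad/s): [1.89, 1.89, 2.39, 3.01, 3.01, 3.01].

## Interface

Orientations are given as a unit quaternion [w, x, y, z].
In Python, from bench import r gives the robot as it stands. The module is installed in compiled form; this text tells all that it offers. Calls block until the motion is done:
- r.move_to(position, orientation): joint-space move of the TCP to a pose.
- r.move_linear(position, frame=None, rate=0.15): straight line of the TCP; frame=None keeps the orientation; rate is the mean speed in m/s.
- r.set_joints(angles): joint-space move.
- r.grip(opening, force=None): finger opening in m; force is the grip in N (None keeps the last); returns when the fingers have stopped.
- r.wait(seconds).
- r.ik(position, orientation): joint angles nearest the present ones, or None.
- r.snapshot(name): name is "scene" or "side" or "wrist"; returns a dict with "color" (420x560x3 uint8, blue, green, red), "fov_y" (degrees; the focal length in pixels is half the picture's height over the tangent of half this angle, whatever the lens; pixels are square), "cx", "cy" (the principal point, pixels), "eye" and "rotation" of the camera in the world; the wrist camera has in their place "T_tool_cam" (4x4, takes a point from camera to tool coordinates, whose origin is the TCP and whose axes are the flange's). Camera axes: x right, y up, looking along -z (the intrinsics and any distortion apply to the point x, -y, -z); pixel columns grow to the right and rows downward; lengths in m; the calibration is good to about 2 mm. The wrist camera is an equidistant fisheye: a pixel r from the principal point sees the ray r / f radians off the axis. A picture is of the moment at which its call begins: read the wrist's pose just before it. There is no depth.
A pose or a line that the arm cannot do raises r.IKError and nothing moves.
- r.hand_in(): hands the job in; it is judged then, once.
Trained networks look in a picture, given as the dict that the camera call returned (one of the last four; its "shot" number tells which), for a name from the list of things; names that differ only in an ending like _2 or _b are one class to them, and where a whole thing is asked for, a point or a joint stands for the part that bears it (a point fixed in the world has none). Each returns a list of dicts, best first, with "confidence" (0 to 1); they miss things now and then, are a little off and sometimes report something else, mostly with a low value. They report only what shows in the picture. A call takes as long as a camera call. They do not tell look-alikes from the thing itself.
- r.look_for(name, picture): "extent" ([centre column, centre row, width, height] in pixels, round what is visible of it).
- r.landmark_of(name, picture): "at" ([column, row] in pixels: a listed point, or the origin of a listed thing).
Readings, each from a call of its own:
- r.read_time(): time.
- r.read_joint_positions(): joint angles.
- r.read_joint_vel(): joint speeds.
- r.read_tau(): joint torques, N m.
- r.read_ee_pos(): TCP position.
- r.read_eef_rot(): TCP orientation.
- r.read_force(): force on the tool from outside, world axes, zero at the start.
- r.read_moment(): the same for the moment, N m.
- r.read_opening(): finger opening in m.
- r.read_gripper_force(): force on a finger pad.
Only numpy, scipy, OpenCV 4.12 (cv2) and the standard library are available. Lean on these libraries where they do the work, as an engineer would, in place of code of your own. Each camera call takes 0.05 s, during which the arm holds its last target. There are 200 camera calls.

## Task

The data logger on the bench has fresh cells in it, but its blue battery cover still stands ajar on its springy gasket. Take the red-handled slot key from its black block, seat its blade in the slotted fastener on the cover, press the cover shut and turn the fastener clockwise, seen from above, a quarter turn to its stop, so that the cover stays down by itself; feel your way and force nothing, for over about 40 N of pressing or twisting on the blade ruins the cover. Then stand the key back in the same hole of its block, fully home, and leave the loupe, tweezers, label roll and meter beside the work where they are.

Things in the scene. Friction and masses are not known exactly. Their poses are not given: they have to be found in the camera images.
- slot_key: Slot key, 79 mm long, about 70 g, standing blade down in its block. Origin: middle of the blade's tip; z up along the key, x along the blade's width, y across it. Steel blade 16 mm wide (x), 2.2 mm thick (y; 2.0 at the very tip), from z = 0 to 8 mm; then a round shank 12.4 mm across up to 36 mm and a black flange 29 mm across from 36 to 39 mm.
- key_handle (a point): Middle of the key's red, flat-sided handle, 59 mm above the blade's tip. The handle is 34 mm wide along the key's x, 14 mm thick along its y and 40 mm high (39 to 79 mm above the tip): grip it across the 14 mm.
- key_block: Black tool block, 70 x 70 x 46 mm, fixed to the bench. Origin: centre of its underside; z up. The key's hole lies 8 mm from the centre towards the block's +x. Four hex bits stick up 6 mm in a row 24 mm to the -x side of the centre.
- block_hole (a point): Centre of the mouth of the key's round hole, in the block's top face, 46 mm above the bench. The hole is 20.5 mm wide, bevelled 2 mm at the mouth, and 41 mm deep. The key stands in it on its flange, its tip 36 mm below this point.
- logger: Grey data logger, 132 mm deep (x), 190 mm wide (y), 55 mm high, fixed to the bench, with display, keys and test sockets on its -y half and the blue battery cover on its +y half. Origin: centre of its underside; -x is its front, z up.
- cover_hinge (a point): Middle of the cover's hinge axis, which lies along the logger's y at its back edge, 52.5 mm above the bench. The cover reaches 120 mm forward from it, is 77 mm wide and 5 mm thick; the fastener is 88.5 mm in front of it.
- fastener (a point): Point on the cover, moving with it: middle of the top of the round slotted steel head if that sat centred in its hole (61.5 mm above the bench with the cover shut). The head is 26 mm across and floats up to 3.5 mm along the logger's x and y in an oversize hole, held by light friction (1 N). At the start it lies 2 to 3.5 mm off this point; its true place is not measured.
- collar (a point): Centre of the black collar round the head, level with the collar's top: 33 mm wide inside, standing 3 mm above the cover; the head's top is 3.5 mm higher. The slot runs straight across the head through its middle: 3.2 mm wide, 4.5 mm deep, edges bevelled 0.3 mm, open at both ends.
- stud (a joint): Fastener angle, rad, growing clockwise seen from above. At 0 the slot lies along the logger's x; stops at 0 (open) and 1.571 (locked, slot along y); 0.1 to 0.4 at the start. Turning takes 0.1 N m; over 0.2 at the stop breaks the force limit. From about 0.7 rad on a tongue goes under a lip of the case, but only with the cover held down to within 2 mm at the fastener; else it jams.
- cover (a joint): Opening angle of the cover, rad; 0 is shut, against a hard stop. Gasket and cells push it up like a spring: it rests free at about 0.08 (fastener 7 mm up) and needs about 8 N, evenly growing, pressed on the fastener to shut. Locked and let go it rests at about 0.01 to 0.02.
- label_roll: White roll of blank labels, 60 mm across, 30 mm high, lying flat near the key block (another one belongs to the row at the back edge); origin: centre of its underside. A bystander.
- loupe: Black eye loupe, 34 mm across and high, standing before the logger; origin: centre of its underside. A bystander.
- tweezers: Steel tweezers, 122 x 11 x 9 mm, lying before the logger along its own y; origin: middle of the underside. A bystander.
- field_meter: Yellow and black hand meter, 112 x 64 x 26 mm, lying close behind the logger (another lies at the far left of the bench); origin: centre of its underside. A bystander.
There are look-alikes about, which are no part of the job. Of the things like the slot_key, leave any that is yellow; of the rest the smaller one is meant.

How it is judged:
On the way, in this order (a step that is already met when the one before it is completed fails the run):
1. the key is drawn from its block (z of slot_key in the frame of key_block above 0.048 m), for 0.1 s.
2. the key stands on the fastener and the cover is pressed shut (horizontal distance between slot_key and fastener below 0.008 m and value of joint cover below 0.02 rad), for 0.1 s.
3. the fastener is turned to its locked stop with the cover down (value of joint stud above 1.45 rad and value of joint cover below 0.025 rad), for 0.1 s.
At the end, for the whole second after the job is handed in: Fastener within 0.12 rad of its locked stop; cover down by itself (under 0.025 rad, about 2 mm at the fastener); key at rest in its block's hole, upright within 7 degrees, its tip within 6 mm of the hole's axis and its flange within 4 mm of the block's top (all of step 3 and horizontal distance between slot_key and block_hole below 0.006 m and z of slot_key in the frame of key_block below 0.014 m and angle between slot_key's own z axis and vertical below 0.12 rad and linear speed of slot_key below 0.02 m/s); the robot touches nothing.
It fails at once if the key presses and twists on the logger, its cover or fastener with over 40 N (its contact forces added up) (contact force between slot_key and logger above 40 N).
It fails at once if the label roll is moved by more than 20 mm (distance of label_roll from where it was at the start of the episode above 0.02 m).
It fails at once if the loupe is moved by more than 20 mm (distance of loupe from where it was at the start of the episode above 0.02 m).
It fails at once if the tweezers is moved by more than 20 mm (distance of tweezers from where it was at the start of the episode above 0.02 m).
It fails at once if the meter is moved by more than 20 mm (distance of field_meter from where it was at the start of the episode above 0.02 m).
It also fails if it takes over 64 s, if anything falls off the work surface, if the arm or the gripper's body presses on something with over 40 N, if the wrist force passes 120 N, or if a joint passes its speed limit or range.

## Working session

There is one attempt and no reset: what is moved stays moved. The work goes in short steps, each a Python script; the robot and the scene stay as the last script left them, time stands still between calls to the robot, and variables do not carry over. Pictures are saved under pics/ and viewed, at most 10 in all, crops included, and the job is handed in when it is done.

```bash
mkdir -p pics
cat > h.py <<'E'
import numpy as np, cv2
from bench import r
from scipy.spatial.transform import Rotation as R
def rot(q): return R.from_quat([q[1],q[2],q[3],q[0]]).as_matrix()
def snap(n):
    p,q=np.array(r.read_ee_pos()),r.read_eef_rot()
    s=r.snapshot(n)
    if n=="wrist":
        T=np.array(s["T_tool_cam"]); M=rot(q)
        s["E"]=p+M@T[:3,3]; s["M"]=M@T[:3,:3]
    else:
        s["E"]=np.array(s["eye"]); M=np.array(s["rotation"]); s["M"]=M if M.shape==(3,3) else rot(M)
    s["f"]=s["color"].shape[0]/2/np.tan(np.radians(s["fov_y"])/2); s["n"]=n
    return s
def ray(s,uv):
    d=np.array([uv[0]-s["cx"],uv[1]-s["cy"]])/s["f"]
    if s["n"]=="wrist":
        t=np.hypot(*d); k=np.sin(t)/t if t>1e-9 else 1; v=np.array([d[0]*k,d[1]*k,np.cos(t)])
    else: v=np.array([d[0],d[1],1.])
    v=s["M"]@np.array([v[0],-v[1],-v[2]]); return v/np.linalg.norm(v)
def atz(s,uv,z):
    v=ray(s,uv); return s["E"]+v*(z-s["E"][2])/v[2]
def tri(obs):
    A=np.zeros((3,3));b=np.zeros(3)
    for s,uv in obs:
        v=ray(s,uv);P=np.eye(3)-np.outer(v,v);A+=P;b+=P@s["E"]
    return np.linalg.solve(A,b)
def proj(s,X):
    c=s["M"].T@(np.array(X)-s["E"]); c=np.array([c[0],-c[1],-c[2]])
    if s["n"]=="wrist":
        h=np.hypot(c[0],c[1]); t=np.arctan2(h,c[2]); d=c[:2]/max(h,1e-9)*t
    else: d=c[:2]/c[2]
    return d*s["f"]+[s["cx"],s["cy"]]
def qdown(yaw):
    # tool z down, tool y axis at angle yaw in world xy
    y=np.array([np.cos(yaw),np.sin(yaw),0]);z=np.array([0,0,-1.]);x=np.cross(y,z)
    q=R.from_matrix(np.c_[x,y,z]).as_quat(); return [q[3],q[0],q[1],q[2]]
E
cat > a.py <<'E'
from h import *
S={n:snap(n) for n in("scene","side")}
Z=dict(key_handle=.069,slot_key=.01,key_block=0,block_hole=.046,logger=0,cover_hinge=.0525,fastener=.068,collar=.065,label_roll=0,loupe=0,tweezers=0,field_meter=0)
for n,s in S.items():
    cv2.imwrite(f"pics/{n}0.png",s["color"])
    print(n,s["E"].round(3),s["f"])
    for k in Z:
        for d in r.landmark_of(k,s)[:4]:
            print(k,np.round(d["at"],1),round(d["confidence"],2),atz(s,d["at"],Z[k]).round(3))
print(r.read_time(),r.pinch_z)
E
python3 a.py
```

```text
scene [0.021 0.752 0.48 ] 470.888751830483
key_handle [141.3 223.7] 0.93 [0.677 0.449 0.069]
key_handle [212. 217.] 0.82 [0.615 0.347 0.069]
key_handle [196.9 193.3] 0.61 [0.708 0.315 0.069]
slot_key [198.2 226. ] 0.93 [0.691 0.33  0.01 ]
slot_key [150.6 245. ] 0.85 [0.693 0.431 0.01 ]
key_block [211.6 256.7] 0.73 [ 0.601  0.364 -0.   ]
key_block [335. 215.] 0.68 [0.552 0.088 0.   ]
block_hole [212.7 231.2] 0.87 [0.608 0.353 0.046]
logger [333.1 215.8] 0.62 [0.553 0.093 0.   ]
logger [330.1 232.3] 0.61 [0.514 0.146 0.   ]
cover_hinge [293.  206.8] 0.85 [0.568 0.195 0.052]
fastener [331.8 215.6] 0.74 [0.479 0.188 0.068]
collar [331. 217.] 0.96 [0.48  0.188 0.065]
label_roll [274.4 293. ] 0.84 [0.453 0.349 0.   ]
label_roll [365. 269.] 0.54 [0.395 0.192 0.   ]
loupe [392.2 245.8] 0.93 [0.405 0.097 0.   ]
tweezers [362.2 267.8] 0.78 [ 0.4    0.192 -0.   ]
tweezers [273.6 293.9] 0.15 [0.452 0.352 0.   ]
field_meter [286.6 207.7] 0.65 [0.642 0.14  0.   ]
side [ 0.454 -0.48   0.496] 472.81468256074425
key_handle [342.  178.6] 0.96 [0.707 0.332 0.069]
key_handle [232.1 228.7] 0.62 [0.477 0.191 0.069]
key_handle [326.3 158.4] 0.6 [0.701 0.433 0.069]
key_handle [286.8 179.3] 0.53 [0.599 0.352 0.069]
slot_key [290.1 184.1] 0.6 [0.622 0.442 0.01 ]
slot_key [338.9 209.7] 0.59 [0.697 0.312 0.01 ]
slot_key [326.4 186.9] 0.55 [0.697 0.412 0.01 ]
key_block [286.6 209.1] 0.7 [ 0.597  0.352 -0.   ]
block_hole [292.  186.2] 0.66 [0.611 0.364 0.046]
logger [257.5 272.9] 0.6 [0.512 0.153 0.   ]
logger [328.5 262.6] 0.26 [ 0.636  0.158 -0.   ]
logger [288.  177.6] 0.17 [0.626 0.494 0.   ]
cover_hinge [286.8 228.3] 0.89 [0.571 0.199 0.052]
fastener [289. 187.] 0.68 [0.597 0.32  0.068]
fastener [231.9 229.4] 0.56 [0.476 0.19  0.068]
collar [232.8 229.1] 0.94 [0.478 0.196 0.065]
collar [328.4 263.3] 0.16 [0.611 0.073 0.065]
label_roll [217.3 216.7] 0.83 [0.454 0.35  0.   ]
field_meter [330.2 262.6] 0.69 [0.639 0.158 0.   ]
1.3 0.0187
```

View pics/scene0.png

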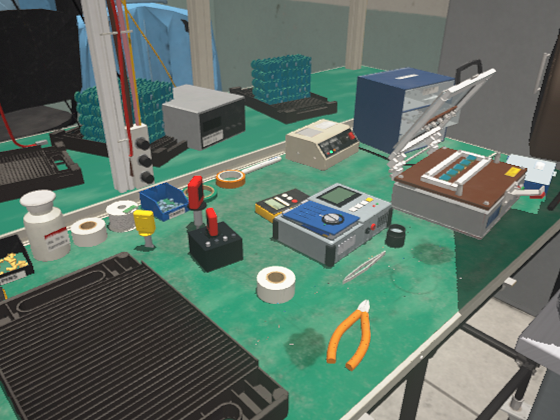

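View pics/side0.png

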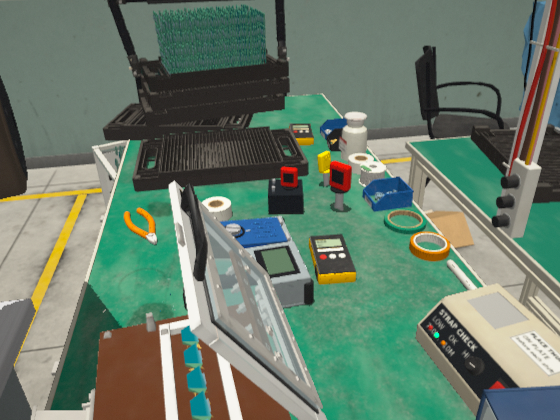

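The scene view has the red key in its black block at (212,222), and the bigger red one stands behind it at (196,195). The yellow one is at (144,222). The blue cover with its fastener is at (332,216), and a lidded device stands to the right, so I'll swing over it high up.

```bash
cat > b.py <<'E'
from h import *
S={n:snap(n) for n in("scene","side")}
print("lid",tri([(S["scene"],(468,65)),(S["side"],(185,225))]))
p=np.array(r.read_ee_pos())
r.move_linear([p[0],p[1],0.45])
def j(pos,yaw):
    return r.ik(pos,qdown(yaw))
j1=r.read_joint_positions(); print(np.round(j1,2))
tgt=[.53,.27,.33]
print(np.round(j(tgt,np.pi/2),2),np.round(j(tgt,0),2),np.round(j(tgt,-np.pi/2),2))
E
python3 b.py
```

```text
lid [ 0.43196187 -0.13317782  0.2878801 ]
[-1.25  0.35  1.27 -0.    1.52 -0.05]
[ 0.42  0.32  1.6  -0.    1.22 -1.15] [ 0.42  0.32  1.6  -0.    1.22  0.42] [ 0.42  0.32  1.6  -0.    1.22  1.99]
```

```bash
cat > c.py <<'E'
from h import *
j=list(r.read_joint_positions()); j[0]=.42; r.set_joints(j)
r.move_to([.53,.25,.30],qdown(np.pi/2))
s=snap("wrist"); cv2.imwrite("pics/w1.png",s["color"]); print(s["E"],s["f"],s["cx"],s["cy"])
Z=dict(key_handle=.069,key_block=0,block_hole=.046,logger=0,cover_hinge=.0525,fastener=.068,collar=.065,label_roll=0,loupe=0,tweezers=0,field_meter=0)
for k in Z:
    for d in r.landmark_of(k,s)[:3]:
        print(k,np.round(d["at"],1),round(d["confidence"],2),atz(s,d["at"],Z[k]).round(4))
print(r.read_time())
E
python3 c.py
```

```text
[0.44619972 0.25056355 0.4438301 ] 325.19226210127806 284.1156463929727 205.45252897423853
key_handle [367.7 225.6] 0.9 [0.6046 0.3573 0.069 ]
key_handle [296.7 225.2] 0.67 [0.6033 0.2661 0.069 ]
key_handle [424.5 247.5] 0.62 [0.6387 0.4438 0.069 ]
key_block [362.1 204.5] 0.94 [0.5999 0.3652 0.    ]
logger [207.8 142.3] 0.62 [0.5079 0.1441 0.    ]
cover_hinge [241.1 189.1] 0.76 [0.5611 0.1962 0.0525]
fastener [358.7 204.1] 0.59 [0.5758 0.3432 0.068 ]
collar [228.7 123.8] 0.93 [0.4775 0.1858 0.065 ]
label_roll [355.8 103. ] 0.7 [0.4534 0.3483 0.    ]
loupe [165.9  74.8] 0.63 [0.4089 0.0863 0.    ]
tweezers [242.3  59.9] 0.73 [0.3954 0.1948 0.    ]
tweezers [362.7 199.9] 0.65 [0.5928 0.3656 0.    ]
field_meter [221.7 229.5] 0.82 [0.6396 0.1564 0.    ]
8.0583
```

View pics/w1.png

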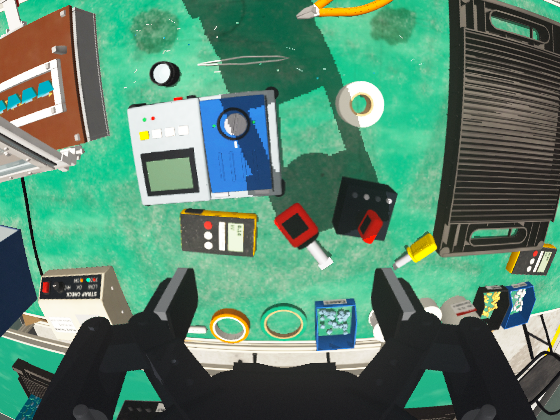

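The wrist view shows the key standing in the block at (371,226) with its handle set diagonally. The collar and fastener are at (234,123), the big red key at (298,228) and the yellow one at (420,250). Next I'll take close-ups of both work places.

```bash
cat > d.py <<'E'
from h import *
import pickle
out=[]
for i,(p,names) in enumerate([((.55,.19,.2),("collar","fastener","cover_hinge","logger")),((.55,.22,.2),("collar","fastener","cover_hinge","logger")),((.67,.33,.2),("key_handle","block_hole","key_block")),((.67,.38,.2),("key_handle","block_hole","key_block"))]):
    r.move_to(p,qdown(np.pi/2)); s=snap("wrist"); out.append(s)
    Z=dict(key_handle=.069,key_block=0,block_hole=.046,logger=0,cover_hinge=.0525,fastener=.068,collar=.065)
    for k in names:
        for d in r.landmark_of(k,s)[:2]:
            print(i,k,np.round(d["at"],1),round(d["confidence"],2),atz(s,d["at"],Z[k]).round(4))
pickle.dump(out,open("d.pkl","wb"))
a=out[0]["color"];b=out[3]["color"]
u=proj(out[0],(.478,.19,.065)).astype(int);v=proj(out[3],(.606,.357,.06)).astype(int);print(u,v)
def crop(a,u,h=75):
    x,y=np.clip(u,h,None); print(x-h,y-h); return cv2.resize(a[y-h:y+h,x-h:x+h],(400,400),interpolation=cv2.INTER_CUBIC)
cv2.imwrite("pics/d.png",np.hstack([crop(a,u),crop(b,v)]))
print(r.read_time())
E
python3 d.py
```

```text
0 collar [280.7 107.7] 0.94 [0.4757 0.1878 0.065 ]
0 fastener [283.7 113.8] 0.73 [0.4808 0.1903 0.068 ]
0 cover_hinge [289.6 201.2] 0.73 [0.5634 0.1958 0.0525]
0 logger [239.3 137.1] 0.56 [0.5088 0.1429 0.    ]
0 logger [250.2 246.2] 0.38 [ 0.6369  0.1505 -0.    ]
1 collar [402.1 213.1] 0.74 [0.5708 0.3354 0.065 ]
1 collar [247.1 112.1] 0.67 [0.4793 0.1904 0.065 ]
1 fastener [247.4 112.2] 0.68 [0.4792 0.191  0.068 ]
1 fastener [259.4  30.1] 0.22 [0.4088 0.2013 0.068 ]
1 cover_hinge [258.6 201.1] 0.9 [0.5634 0.198  0.0525]
1 logger [211.5 135.8] 0.75 [0.507  0.1439 0.    ]
2 key_handle [221.5 139.7] 0.94 [0.6212 0.2764 0.069 ]
2 key_handle [414.4 173.9] 0.91 [0.65   0.4487 0.069 ]
2 block_hole [316.5 116.5] 0.72 [0.6033 0.3591 0.046 ]
2 key_block [315.3 108.5] 0.66 [0.5976 0.3622 0.    ]
3 key_handle [174.3 141.1] 0.72 [0.6212 0.2849 0.069 ]
3 key_handle [259.  118.2] 0.62 [0.6035 0.3603 0.069 ]
3 block_hole [257.4 116.2] 0.78 [0.6032 0.3571 0.046 ]
3 key_block [265.8 107.2] 0.9 [0.5965 0.3622 0.    ]
[283 110] [255 120]
208 35
180 45
10.7583
```

View pics/d.png

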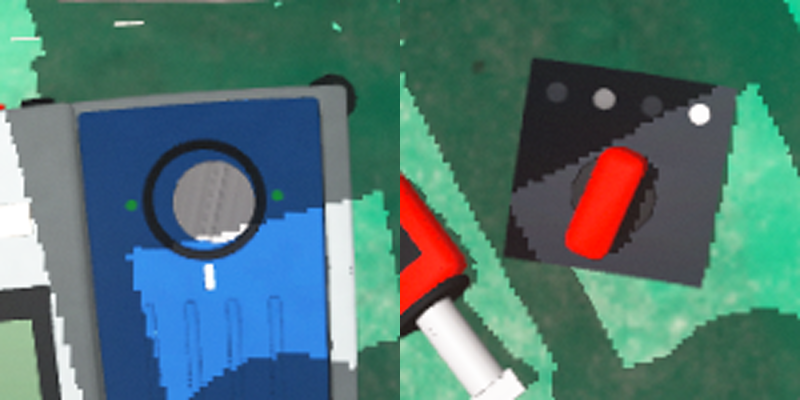

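In the crops, the slotted head is at (213,200), just right of the collar centre (204,200), and its slot runs from (222,163) to (203,235), so stud ≈ 0.34. The handle's top runs from (628,152) to (587,255) in the right crop. I'll refine both numerically.

```bash
cat > e.py <<'E'
from h import *
import pickle
out=pickle.load(open("d.pkl","rb"))
print("bigkey",tri([(snap("scene"),(197,193)),(snap("side"),(342,178.6))]).round(3))
for s in out[2:]:
    im=s["color"].astype(int); m=((im[...,2]>150)&(im[...,1]<70)&(im[...,0]<70)).astype(np.uint8)
    n,l,st,c=cv2.connectedComponentsWithStats(m)
    u=proj(s,(.605,.358,.085)); k=1+np.argmin(np.hypot(*(c[1:]-u).T)+1e3*(st[1:,4]<80))
    ys,xs=np.where(l==k)
    P=np.array([atz(s,(x,y),.089)[:2] for x,y in zip(xs,ys)],np.float32)
    (cx,cy),(w,h),a=cv2.minAreaRect(P*1000); print(len(P),cx,cy,w,h,a)
def line(s,p,q,z): 
    d=(atz(s,q,z)-atz(s,p,z)); return np.arctan2(d[1],d[0])
s=out[0]; f=lambda x,y:(208+x/2.6667,35+y/2.6667)
print("slot yaw",line(s,f(222,163),f(203,235),.068),"cover L",line(s,f(80,112),f(105,400),.06),"R",line(s,f(318,97),f(326,380),.06))
print("head",atz(s,f(213,200),.068),"collar",atz(s,f(204,200),.0645))
s=out[3]; f=lambda x,y:(180+x/2.6667,45+y/2.6667)
c=[atz(s,f(*p),.046)[:2] for p in ((132,58),(337,88),(302,286),(105,256))]
print("block corners",np.round(c,4),np.mean(c,0),"xyaw",np.arctan2(*(c[3]-c[0])[::-1]),np.arctan2(*(c[2]-c[1])[::-1]))
E
python3 e.py
```

```text
bigkey [0.702 0.319 0.075]
747 603.8550415039062 357.78997802734375 16.281356811523438 33.12547302246094 65.37068939208984
723 603.9453125 359.6258544921875 13.735119819641113 34.25859832763672 65.13054656982422
slot yaw -0.2528545056918729 cover L 0.06292690552451309 R 0.05125833278281286
head [0.47757975 0.19381017 0.068     ] collar [0.477729   0.19098804 0.0645    ]
block corners [[0.5569 0.3321]
 [0.5681 0.4012]
 [0.6368 0.3899]
 [0.6256 0.3212]] [0.59685535 0.36110462] xyaw -0.15736144340235955 -0.16313819015781966
```

```bash
cat > f.py <<'E'
from h import *
q=qdown(np.radians(65.2))
r.grip(.05,40); r.move_to([.6039,.3588,.13],q)
print(r.read_force(),r.read_moment())
r.move_linear([.6039,.3588,.052],rate=.1); print(r.read_force())
r.grip(.005,60); print(r.read_opening(),r.read_force(),r.read_gripper_force())
r.move_linear([.6039,.3588,.16],rate=.12); r.wait(.2)
print(r.read_ee_pos(),r.read_force(),r.read_moment(),r.read_opening())
# hover near fastener
r.move_to([.4776,.1930,.16],qdown(-.253+np.pi/2))
r.wait(.2);print(r.read_force(),r.read_moment(),r.read_time())
s=snap("wrist"); im=s["color"]; print(proj(s,(.4776,.193,.118)))
cv2.imwrite("pics/f.png",cv2.resize(im[60:270,140:420],(800,600),interpolation=cv2.INTER_CUBIC))
E
python3 f.py
```

```text
[0.84731006 0.53483167 1.53409294] [ 0.02090313 -0.01265905 -0.00426628]
[ 0.05334161 -0.23115527  0.54378078]
0.013321503686532043 [-1.50429297 -1.27394373  6.14690951] 58.605117201805115
[0.60358129 0.35864412 0.15917089] [ 0.57116834 -0.43039369 -1.28959284] [0.03729192 0.0045218  0.06189669] 0.013076147179571103
[ 0.66589708 -0.26169286 -0.24015225] [-0.02762189  0.01598243  0.00831036] 15.4583
[281.89107703 234.66232926]
```

View pics/f.png

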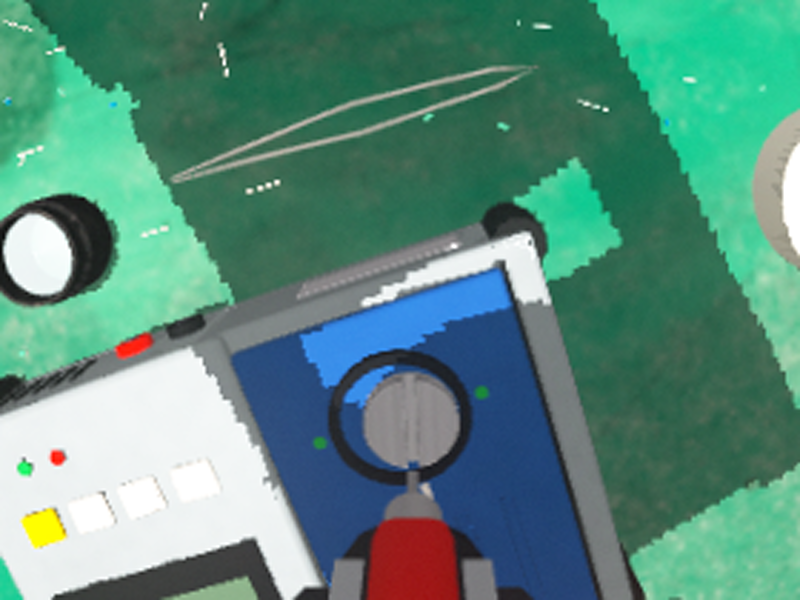

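The blade edge at (413,480) points straight at the slot at (411,380–460), so yaw and sideways offset look right to within a pixel. I'll go lower, with the tip about 4 mm above the head, and check again.

```bash
cat > g.py <<'E'
from h import *
r.move_linear([.4776,.1930,.118],rate=.1); r.wait(.2)
print(r.read_ee_pos(),r.read_force())
s=snap("wrist"); im=s["color"]; u=proj(s,(.4776,.193,.074)); print(u,proj(s,(.4776,.193,.068)))
x,y=int(u[0]),int(u[1]); print(x-40,y-45)
cv2.imwrite("pics/g.png",cv2.resize(im[y-45:y+15,x-40:x+40],(800,600),interpolation=cv2.INTER_CUBIC))
E
python3 g.py
```

```text
[0.47800062 0.19312729 0.11860275] [-0.40985526 -1.1038568   0.19818343]
[282.8889386  233.08802292] [282.91992917 229.3131177 ]
242 188
```

View pics/g.png

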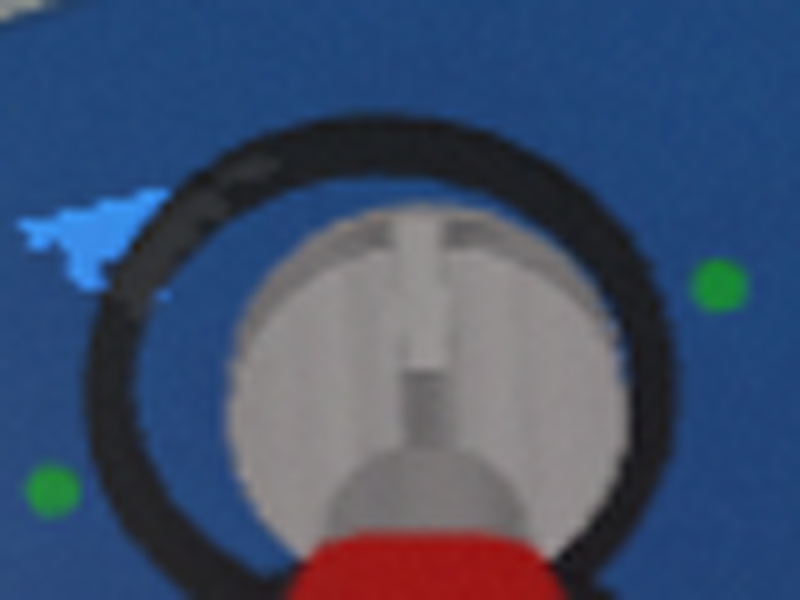

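The dark blade (centre column 427) sits about 0.4 mm right of the slot (centre 420) and about 2.5 mm towards the rear along it. I'll correct both and descend while feeling.

```bash
cat >> h.py <<'E'
def F(n=4):
    a=[];
    for _ in range(n): r.wait(.02); a.append(np.r_[r.read_force(),r.read_moment()])
    return np.mean(a,0)
E
cat > i.py <<'E'
from h import *
p=np.array([.4751,.1932,.1165]); r.move_linear(p,rate=.1); r.wait(.2); f0=F(8); print(f0.round(2),r.read_ee_pos())
while p[2]>.1045:
    p[2]-=.001; r.move_linear(p,rate=.03); f=F()-f0; print(round(p[2],4),f.round(2))
    if f[2]>3: break
print(r.read_ee_pos(),r.read_time())
E
python3 i.py
```

```text
[ 0.18  0.11 -0.69  0.01 -0.   -0.01] [0.47514933 0.19321315 0.11650418]
0.1155 [-0.03 -0.05  0.18  0.02  0.    0.  ]
0.1145 [ 0.39 -0.34 -0.35  0.01 -0.01 -0.  ]
0.1135 [-0.26  0.21  0.26 -0.01  0.01 -0.  ]
0.1125 [ 0.19  0.01  0.07  0.01  0.02 -0.01]
0.1115 [-0.06  0.2  -0.13  0.01 -0.    0.02]
0.1105 [-0.04  0.18 -0.01  0.02  0.01  0.02]
0.1095 [ 0.03  0.26  0.56  0.09 -0.06  0.02]
0.1085 [ 0.23  1.06  0.49  0.19 -0.15 -0.  ]
0.1075 [ 0.02  1.15  0.51  0.2  -0.17 -0.  ]
0.1065 [ 0.42  0.85  0.26  0.2  -0.11 -0.  ]
0.1055 [-0.02  0.31  1.27  0.16 -0.06  0.02]
0.1045 [-0.15  0.02  1.92  0.12  0.07 -0.  ]
[0.47506352 0.1931909  0.10449575] 20.7083
```

The blade is seated: about 1 N of head drag sideways, and the bottom met at ~0.1055. Now I'll press shut.

```bash
cat > k.py <<'E'
from h import *
p=np.array([.4751,.1932,.1045])
while p[2]>.0965:
    p[2]-=.0007; r.move_linear(p,rate=.03); f=F(); print(round(p[2],4),f.round(2))
    if f[2]>10: break
print(r.read_ee_pos(),r.read_time())
E
python3 k.py
```

```text
0.1038 [-0.29  1.02  1.84  0.14  0.13  0.01]
0.1031 [-0.6   0.44  2.43  0.09  0.15  0.01]
0.1024 [-1.18  0.29  3.24  0.11  0.14 -0.  ]
0.1017 [-0.13  0.5   3.58  0.08  0.13 -0.  ]
0.101 [-0.41  0.54  4.17  0.08  0.13 -0.01]
0.1003 [-0.42  0.24  4.86  0.05  0.14  0.01]
0.0996 [-0.56  0.43  6.45  0.05  0.16  0.01]
0.0989 [-0.87 -0.49  9.72 -0.03  0.2   0.  ]
0.0982 [-9.300e-01 -7.000e-01  1.636e+01 -2.000e-01  1.900e-01  1.000e-02]
[0.4758028  0.19333712 0.09883798] 23.5583
```

```bash
cat > l.py <<'E'
from h import *
z=.0988; a0=-.253+np.pi/2; p0=np.array([.4751,.1932]);p1=np.array([.4767,.1937])
r.move_linear([*p0,z],rate=.03); f=F(); print(f.round(2)); t0=r.read_time()
a=a0; st=.08; log=[]
while a>-.12:
    a-=st; p=p0+(p1-p0)*min(1,(a0-a)/1.3)
    r.move_linear([*p,z],frame=qdown(a),rate=.03)
    f=F(3)
    print(round(a,3),round(z,4),f.round(2),round(r.read_time()-t0,2))
    if abs(f[5])>.145 or f[2]>17 or np.hypot(f[0],f[1])>8: print("stop");break
    if a<.25: st=.03
    if f[2]<9: z-=.0001
    if f[2]>12.5: z+=.0001
print(r.read_ee_pos(),r.read_time())
E
python3 l.py
```

```text
[ 2.400e-01 -2.000e-01  1.017e+01 -6.000e-02 -9.000e-02  1.000e-02]
1.238 0.0988 [ 0.25  0.44  9.82  0.11 -0.01  0.05] 0.3
1.158 0.0988 [-0.11  0.52  9.82  0.22 -0.    0.08] 0.6
1.078 0.0988 [-0.63  0.84 10.62  0.2   0.03  0.08] 0.9
0.998 0.0988 [-0.5   1.1  10.23  0.21  0.04  0.04] 1.2
0.918 0.0988 [0.29 1.49 9.91 0.19 0.05 0.07] 1.5
0.838 0.0988 [-0.1   0.99  9.92  0.2   0.09  0.11] 1.8
0.758 0.0988 [-0.91  1.13 10.22  0.21  0.07  0.1 ] 2.1
0.678 0.0988 [-0.11  1.39  9.32  0.19  0.05  0.07] 2.4
0.598 0.0988 [-0.34  0.77 10.43  0.18  0.07  0.06] 2.7
0.518 0.0988 [-0.15  1.09  9.88  0.21  0.04  0.07] 3.0
0.438 0.0988 [0.14 0.36 9.84 0.21 0.04 0.07] 3.3
0.358 0.0988 [0.32 1.22 9.99 0.18 0.   0.08] 3.6
0.278 0.0988 [ 0.2   1.18  9.82  0.2  -0.03  0.05] 3.9
0.198 0.0988 [ 0.46  0.82 10.09  0.24 -0.1   0.09] 4.2
0.168 0.0988 [ 0.16  1.43  9.62  0.21 -0.06  0.1 ] 4.5
0.138 0.0988 [ 0.53  0.61 10.01  0.21 -0.09  0.1 ] 4.8
0.108 0.0988 [ 0.61  1.01  9.33  0.2  -0.09  0.08] 5.1
0.078 0.0988 [ 0.23  1.27  9.28  0.23 -0.09  0.08] 5.4
0.048 0.0988 [ 0.66  1.    9.29  0.2  -0.14  0.1 ] 5.7
0.018 0.0988 [ 0.23  0.85  9.37  0.2  -0.15  0.11] 6.0
-0.012 0.0988 [ 0.7   1.09  9.28  0.17 -0.16  0.09] 6.3
-0.042 0.0988 [ 0.92  1.47  9.27  0.19 -0.17  0.05] 6.6
-0.072 0.0988 [ 1.02  0.21  9.28  0.17 -0.21  0.13] 6.9
-0.102 0.0988 [ 0.5   0.95  9.6   0.19 -0.18  0.16] 7.2
stop
[0.47750027 0.19396567 0.0992131 ] 31.075
```

```bash
cat > m.py <<'E'
from h import *
a=-.102; f=F(10); print(f.round(3))
for _ in range(3):
    if abs(f[5])>.15: break
    a-=.015; r.move_linear([.4767,.1937,.0988],frame=qdown(a),rate=.03); f=F(8); print(round(a,3),f.round(3))
q=rot(r.read_eef_rot())[:,1]; print(np.arctan2(q[1],q[0]),r.read_time())
E
python3 m.py
```

```text
[ 1.192  0.974  9.344  0.197 -0.191  0.173]
-0.10202960623687743 31.2417
```

Torque is a steady 0.17 N m, clearly above running torque, so it's at the stop. I'll relax the twist, withdraw upward and look.

```bash
cat > n.py <<'E'
from h import *
a=-.102+.07; r.move_linear([.4767,.1937,.0992],frame=qdown(a),rate=.03); print(F().round(2))
for z in (.101,.103,.105,.108): r.move_linear([.4767,.1937,z],rate=.05); print(z,F(2).round(2))
r.move_linear([.4767,.1937,.17],rate=.12); r.wait(.1)
s=snap("wrist"); cv2.imwrite("pics/n.png",cv2.resize(s["color"][60:270,140:420],(800,600),interpolation=cv2.INTER_CUBIC)); print(r.read_opening(),F().round(2),r.read_time())
E
python3 n.py
```

```text
[ 0.87  0.66  6.08  0.18 -0.18  0.05]
0.101 [ 1.88  0.25  0.86  0.1  -0.45  0.03]
0.103 [ 1.78  0.03  0.56  0.05 -0.5   0.01]
0.105 [ 0.42 -0.    0.02 -0.01 -0.03  0.01]
0.108 [ 0.86  0.26 -0.77 -0.    0.   -0.02]
0.013006313908541232 [ 0.04 -0.   -0.92  0.01  0.   -0.01] 33.575
```

View pics/n.png

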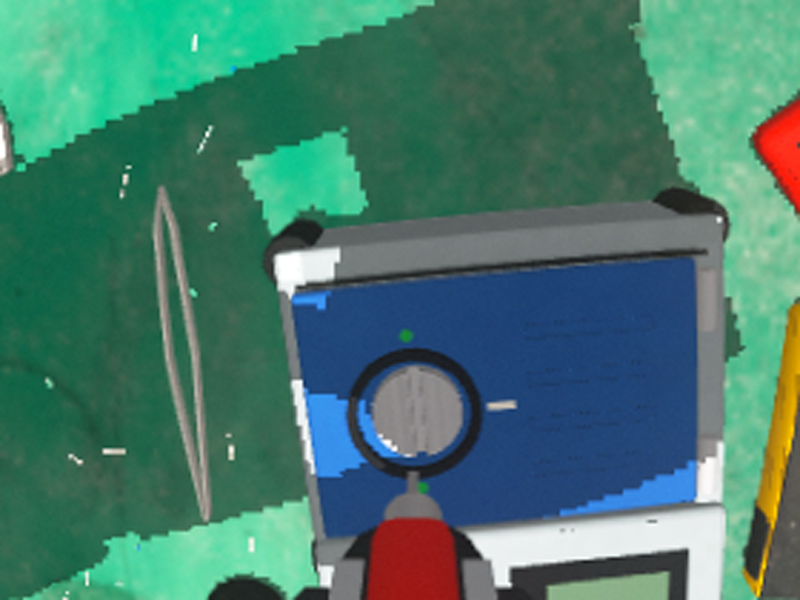

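The slot from (410,368) to (421,452) now lines up with the green lock marks at (406,336) and (422,488), and the cover lies flush. Next I'll put the key back with the original grasp pose.

```bash
cat > o.py <<'E'
from h import *
p=np.array([.6039,.3588,.16]); r.move_to(p,qdown(np.radians(65.2))); r.wait(.2); f0=F(6)
for z in (.105,.09,.08,.07,.062,.057,.055,.054,.053,.0525,.052,.0515):
    p[2]=z; r.move_linear(p,rate=.06); f=F(2)-f0; print(z,f.round(2))
    if abs(f[2])>5 or np.hypot(f[0],f[1])>6: print("contact");break
print(r.read_ee_pos(),r.read_time())
E
python3 o.py
```

```text
0.105 [ 0.31  0.08 -0.03 -0.01 -0.    0.02]
0.09 [ 0.45  0.38  0.49 -0.    0.02 -0.01]
0.08 [ 0.18  0.41  0.07  0.01 -0.03 -0.01]
0.07 [-0.33  0.48  0.65 -0.01  0.    0.03]
0.062 [0.3  0.7  0.47 0.   0.04 0.04]
0.057 [ 0.12 -0.26 -0.1  -0.05 -0.04  0.04]
0.055 [-0.1   0.61  0.3  -0.   -0.01  0.04]
0.054 [ 0.28  0.62 -0.47  0.01 -0.02 -0.03]
0.053 [-0.06  0.37  0.26  0.    0.02  0.02]
0.0525 [-0.82 -0.63  4.77 -0.12  0.2   0.06]
0.052 [-2.090e+00 -1.420e+00  1.117e+01 -3.200e-01  5.600e-01  1.000e-02]
contact
[0.60398843 0.35883633 0.05267273] 39.1083
```

```bash
cat > q.py <<'E'
from h import *
r.move_linear([.6039,.3588,.0525],rate=.05); r.grip(.05); r.wait(.2)
r.move_linear([.6039,.3588,.17],rate=.12)
r.move_to([.67,.37,.2],qdown(np.pi/2)); r.wait(.3)
s=snap("wrist"); v=proj(s,(.606,.357,.06)).astype(int); h=60
w=snap("scene")["color"]
g=cv2.resize(s["color"][v[1]-h:v[1]+h,v[0]-h:v[0]+h],(400,400),interpolation=cv2.INTER_CUBIC)
cv2.imwrite("pics/q.png",np.hstack([g,cv2.resize(w[170:290,170:290],(400,400),interpolation=cv2.INTER_CUBIC)]))
im=s["color"].astype(int); m=((im[...,2]>150)&(im[...,1]<70)&(im[...,0]<70)).astype(np.uint8)
n,l,st,c=cv2.connectedComponentsWithStats(m); k=1+np.argmin(np.hypot(*(c[1:]-proj(s,(.605,.358,.085))).T)+1e3*(st[1:,4]<80))
ys,xs=np.where(l==k); print(cv2.minAreaRect(np.array([atz(s,(x,y),.089)[:2]*1000 for x,y in zip(xs,ys)],np.float32)))
print(r.read_time())
E
python3 q.py
```

```text
((603.9421997070312, 359.40594482421875), (13.658090591430664, 33.80543518066406), 64.83377075195312)
42.0583
```

View pics/q.png

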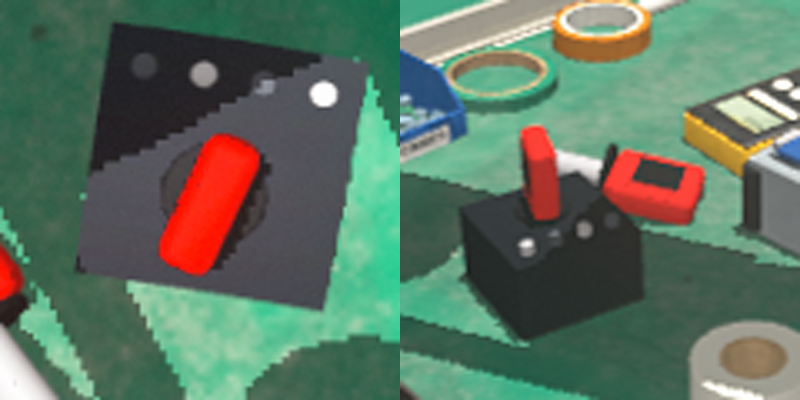

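The key stands fully home and upright within 1 mm of where it began. The bigger red look-alike now lies on its side next to the block. It was already lying there in the first wrist view at t = 8 s, before the gripper had been below z = 0.3 m. It's not part of the job, so I'll leave it and hand in.

```bash
python3 -c "
from h import *
print(r.hand_in())"
```

```text
the job is handed in; nothing more can be done
None
```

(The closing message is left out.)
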